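# Load the spice caddy by lid colour

## Robot

A 6-joint arm with a two-finger parallel gripper is mounted at the origin on a cart in front of the work surface, level with it; the furniture and walls round the work are solid. World frame = base frame: x ahead of the robot, y to its left, z up, the work surface at z = 0. Lengths are in mm, angles in rad, forces in N, time in s.
With the tool pointing down it reaches from about 225 to 725 mm from the base axis. Payload 3.1 kg.
Tool frame: the origin (TCP) lies at the very end of the fingers, on their centre line; the grasp point (between the pads) lies 19 mm behind it; z points along the fingers, y is the line along which they close (so a half turn about z gives the same grasp; the last joint's range is limited). The gripper opens to 85 mm and grips with 20 to 120 N. Pads are 22 mm wide; open, the fingers measure 114 mm over their backs; the gripper's body (76 mm by 85 mm) begins 54 mm behind the grasp point. The pads swing forward as they close: fully open they stand 13 mm farther back than shut.
Start: joints at [-1.408, 0.048, 0.099, 1.622, 0, 1.443], TCP at [150.512, -502.955, 191.812] pointing down, gripper open.
Joint ranges: [-2.91, 2.91], [-0.99, 1.94], [-1.21, 1.42], [-2.12, 2.29], [-1.49, 1.47], [-3.14, 3.14]. Speed limits (rad/s): [2.79, 2.79, 3.14, 3.14, 3.14, 3.14].

## Interface

Orientations are given as a 3x3 rotation matrix whose columns are the frame's x, y, z axes.
In Python, from rig import ctrl gives the robot as it stands. The module is installed in compiled form; this text tells all that it offers.
- The arm moves only by the shell command python3 -m creep 'ROWS' [FORCE]. ROWS is JSON, a list that holds one entry, the list of rows, each a list of 7 numbers: the shift along the tool's x, y, z in m, then the turn, a rotation vector about the tool's x, y, z in degrees, then the closure, from 0 (fully open) to 1 (shut). In form: [[[x, y, z, rx, ry, rz, jaw], ...]]. A call has 1 to 12 rows; each row shifts and turns the commanded pose from where the row before left it, along the tool's axes as they then stand; what a row does not reach is not made up. A row lasts 1/8 s, in which the tool goes at most 62.5 mm and 10.7 degrees, less where a joint would pass 70% of its speed; a pose out of reach is approached as far as the arm can. A call is refused whole if a number of a shift passes 0.0625 or a number of a turn 10.7, either way. A call with a gripper value outside its range is refused whole. The fingers move at their own pace and stop on an object; FORCE is the grip in N (left out, the last holds). Time passes only in rows, so rows that do not move let the fingers close. It gives the time, the measured TCP pose, the force, the opening and the grip force at its end, in the units of the state.
- ctrl.get_obs(): the state, without advancing time (a new reading comes with each control period).
- ctrl.read_camera(name): name is "scene" or "top" or "wrist"; returns a dict with "pixels" (420x560x3 uint8, blue, green, red), "depth" (420x560 float32, mm along the optical axis (not along the pixel's ray), 0 where there is no reading), "mtx" (3x3 intrinsics, pixels), "k1" (the pictures are not rectified: a ray, as slopes to the right and down, at radius r is drawn at 1 + k1 r^2 times it, then the intrinsics apply), "view" (4x4, takes a point from world to camera coordinates); the wrist camera has in their place "hand_eye" (4x4, takes a point from camera to tool coordinates, whose origin is the TCP and whose axes are the flange's). Camera axes: x right, y up, looking along -z (the intrinsics and any distortion apply to the point x, -y, -z); pixel columns grow to the right and rows downward; lengths in mm; the calibration is good to about 2 mm. A picture is of the moment at which its call begins: read the wrist's pose just before it.
- ctrl.hand_in(): hands the job in; it is judged then, once.
The state is a dict: "time_s": time; "joint_positions": joint angles; "joint_vel": joint speeds; "joint_torque": joint torques, N m; "eef_pos": TCP position; "tcp_rot": TCP orientation; "contact_force": force on the tool from outside, world axes, zero at the start; "wrist_torque": the same for the moment, N m; "gripper_width": opening from 0.0 (shut) to 1.0 (fully open); "gripper_force": force on a finger pad.
Only numpy, scipy, OpenCV 4.12 (cv2) and the standard library are available. Lean on these libraries where they do the work, as an engineer would, in place of code of your own. Each camera call takes 0.05 s, during which the arm holds its last target. There are 200 camera calls.

## Task

Gather the spice jars with the red, yellow and green lids into the wooden caddy, each standing upright in the bay whose liner has the colour of its lid. Leave the blue-lidded jar, the white-lidded jar and the salt shaker standing where they are, and do not knock anything over.

Things in the scene. Friction and masses are not known exactly. Their poses are not given: they have to be found in the camera images.
- jar_red: closed spice jar, amber glass with a paper label and a red screw lid; round, 44 mm in diameter, 95 mm tall, about 0.14 kg, standing upright. Origin: centre of its underside; z up along the jar. Same shape as the other jars; belongs in the caddy, on the red liner
- jar_yellow: closed spice jar, amber glass with a paper label and a yellow screw lid; round, 44 mm in diameter, 95 mm tall, about 0.14 kg, standing upright. Origin: centre of its underside; z up along the jar. Same shape as the other jars; belongs in the caddy, on the yellow liner
- jar_green: closed spice jar, amber glass with a paper label and a green screw lid; round, 44 mm in diameter, 95 mm tall, about 0.14 kg, standing upright. Origin: centre of its underside; z up along the jar. Same shape as the other jars; belongs in the caddy, on the green liner
- jar_blue: closed spice jar, amber glass with a paper label and a blue screw lid; round, 44 mm in diameter, 95 mm tall, about 0.14 kg, standing upright. Origin: centre of its underside; z up along the jar. Same shape as the other jars; a look-alike that does not belong in the caddy and has no liner of its colour; it stays where it stands
- jar_white: closed spice jar, amber glass with a paper label and a white screw lid; round, 44 mm in diameter, 95 mm tall, about 0.14 kg, standing upright. Origin: centre of its underside; z up along the jar. Same shape as the other jars; a look-alike that does not belong in the caddy and has no liner of its colour; it stays where it stands
- salt_shaker: glass salt shaker with a grey domed cap, 44 mm in diameter, 90 mm tall; does not belong in the caddy and stays where it stands. Origin: centre of its underside
- caddy: low open caddy of light wood, fixed, 72 mm along its own x, 206 mm along y (234 with the brass end pulls), 30 mm high. Three bays at y = -67, 0, +67 mm, each 62 x 62 mm inside; walls, dividers and floor 5 mm thick. Origin: centre of its underside; may be turned about the vertical. Behind it wall cabinets overhang: fronts at x = 0.60 m, undersides 0.48 m above the worktop
- liner_red: red plastic liner, 58 x 58 x 3 mm, fixed on the floor of one bay of the caddy and centred there; which bay has which colour changes. Origin: centre of its underside, 5 mm above the worktop; a jar set down on it stands with its underside 8 mm above the worktop. Its axes are parallel to the caddy's
- liner_yellow: yellow plastic liner, 58 x 58 x 3 mm, fixed on the floor of one bay of the caddy and centred there; which bay has which colour changes. Origin: centre of its underside, 5 mm above the worktop; a jar set down on it stands with its underside 8 mm above the worktop. Its axes are parallel to the caddy's
- liner_green: green plastic liner, 58 x 58 x 3 mm, fixed on the floor of one bay of the caddy and centred there; which bay has which colour changes. Origin: centre of its underside, 5 mm above the worktop; a jar set down on it stands with its underside 8 mm above the worktop. Its axes are parallel to the caddy's
Mind the look-alikes: they are no part of the job. Leave any pink look-alike of the jar_red alone.

How it is judged (in metres and radians):
At the end, for the whole second after the job is handed in: Red-, yellow- and green-lidded jars stand released, at rest and upright (0.1 rad) on the liner of their colour, within 15 mm of its centre and 6 mm of its top. Blue- and white-lidded jars and salt shaker stand upright (0.15 rad), at rest, within 30 mm of their start (horizontal distance between jar_red and liner_red below 0.015 m and z of jar_red in the frame of liner_red between -0.003 and 0.009 m and angle between each of jar_red, jar_yellow, jar_green's own z axis and vertical below 0.1 rad and linear speed of each of jar_red, jar_yellow, jar_green, jar_blue, jar_white, salt_shaker below 0.02 m/s and angular speed of each of jar_red, jar_yellow, jar_green below 0.2 rad/s and horizontal distance between jar_yellow and liner_yellow below 0.015 m and z of jar_yellow in the frame of liner_yellow between -0.003 and 0.009 m and horizontal distance between jar_green and liner_green below 0.015 m and z of jar_green in the frame of liner_green between -0.003 and 0.009 m and distance of each of jar_blue, jar_white, salt_shaker from where it was at the start of the episode below 0.03 m and angle between each of jar_blue, jar_white, salt_shaker's own z axis and vertical below 0.15 rad); the robot touches nothing.
It fails at once if the blue-lidded jar is moved more than 30 mm from where it stood or tipped (distance of jar_blue from where it was at the start of the episode above 0.03 m or angle between jar_blue's own z axis and vertical above 0.35 rad).
It fails at once if the white-lidded jar is moved more than 30 mm from where it stood or tipped (distance of jar_white from where it was at the start of the episode above 0.03 m or angle between jar_white's own z axis and vertical above 0.35 rad).
It fails at once if the salt shaker is moved more than 30 mm from where it stood or tipped (distance of salt_shaker from where it was at the start of the episode above 0.03 m or angle between salt_shaker's own z axis and vertical above 0.35 rad).
It fails at once if a jar with a red, yellow or green lid is knocked over (angle between any of jar_red, jar_yellow, jar_green's own z axis and vertical above 1 rad).
It also fails if it takes over 80 s, if anything falls off the work surface, if the arm or the gripper's body presses on something with over 40 N, if the wrist force passes 120 N, or if a joint passes its speed limit or range.

## Working session

There is one attempt and no reset: what is moved stays moved. The work goes in short steps, Python scripts to look and compute and a shell command to move; the robot and the scene stay as the last step left them, time stands still between calls to the robot, and variables do not carry over. Pictures are saved under pics/ and viewed, at most 14 in all, crops included, and the job is handed in when it is done.

```bash
mkdir -p pics; python3 - <<'E'
from rig import ctrl
import cv2,numpy as np,pickle
o=ctrl.get_obs();print(o)
d={}
for n in("top","scene"):
    c=ctrl.read_camera(n);d[n]=c
    cv2.imwrite(f"pics/{n}0.png",c["pixels"]);print(n,c["mtx"],c["k1"],c["view"])
pickle.dump(d,open("cams0.pkl","wb"))
E
```

```text
{'time_s': 0.0, 'joint_positions': array([-1.40779317e+00,  4.87057363e-02,  9.75662927e-02,  1.62198926e+00,
       -2.69430316e-06,  1.44299718e+00]), 'joint_vel': array([ 0.00091657, -0.00064353, -0.00034735, -0.00040747,  0.00133733,
       -0.00015863]), 'joint_torque': array([-8.23584469e-04, -3.38781130e+01,  3.20015502e+01,  2.02317053e-02,
       -3.50507698e-06, -3.42145427e-06]), 'eef_pos': array([ 150.39996003, -502.25612992,  190.62486228]), 'tcp_rot': array([[ 9.58014202e-01,  2.86720497e-01, -3.81161972e-04],
       [ 2.86720599e-01, -9.58011484e-01,  2.30102218e-03],
       [ 2.94592677e-04, -2.31369892e-03, -9.99997280e-01]]), 'contact_force': array([ 0.1583549 ,  0.43863417, -0.22388037]), 'wrist_torque': array([ 0.01572248,  0.00625512, -0.00600562]), 'gripper_force': 0.0, 'gripper_width': 1.007070061913705}
top [[446.54687067   0.         276.71332514]
 [  0.         446.54687067 206.43932288]
 [  0.           0.           1.        ]] 0.006165506295423445 [[ 3.58619493e-02 -9.99355614e-01  1.50903882e-03  1.54203727e+01]
 [ 9.77472264e-01  3.53908604e-02  2.08075610e-01 -4.75308838e+02]
 [-2.07994935e-01 -5.98695337e-03  9.78111580e-01 -1.10486128e+03]
 [ 0.00000000e+00  0.00000000e+00  0.00000000e+00  1.00000000e+00]]
scene [[424.86146742   0.         288.31967048]
 [  0.         424.86146742 203.07964937]
 [  0.           0.           1.        ]] 0.036751660234632715 [[-5.42093778e-01 -8.40146910e-01  1.69559930e-02  2.74463900e+02]
 [ 4.50436501e-01 -2.73485622e-01  8.49889742e-01 -2.42836569e+02]
 [-7.09395020e-01  4.68357539e-01  5.26687688e-01 -8.03975780e+02]
 [ 0.00000000e+00  0.00000000e+00  0.00000000e+00  1.00000000e+00]]
```

View pics/top0.png

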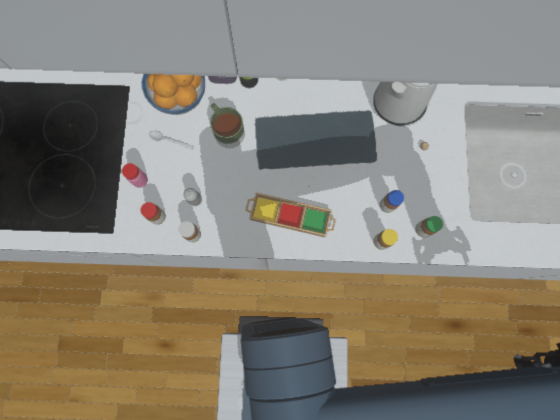

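View pics/scene0.png

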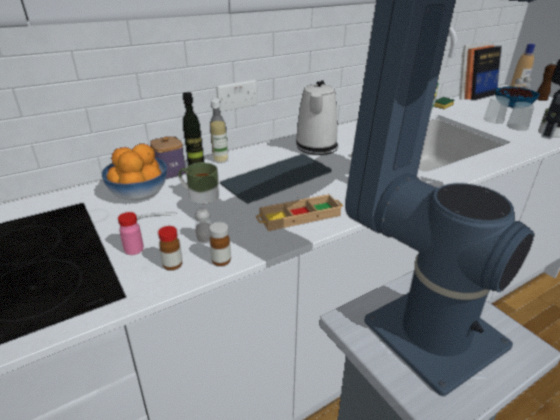

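Top view: the caddy is at about (290,214), with its liners yellow, red, green from left to right. The yellow lid is at (389,238), green (432,226), blue (395,199), white (188,231), and the shaker at (191,197). There are two red-lid candidates: (150,211) with an amber body and (132,172) with a pink body. The amber one fits jar_red, and I'll confirm it in a crop.

```bash
cat > h.py <<'E'
import cv2,numpy as np
def ray(c,uv,V=None):
    K=c["mtx"];V=c["view"] if V is None else V
    d=cv2.undistortPoints(np.float64([[uv]]),K,np.float64([c["k1"],0,0,0]))[0,0]
    return -V[:3,:3].T@V[:3,3], V[:3,:3].T@np.array([d[0],-d[1],-1])
def onz(c,uv,z,V=None):
    p,r=ray(c,uv,V);return p+r*(z-p[2])/r[2]
R={"red":[(0,8),(172,180)],"yellow":[(22,34)],"green":[(45,85)],"blue":[(105,130)]}
def mask(img,col,s=140,v=60):
    h=cv2.cvtColor(img,cv2.COLOR_BGR2HSV);m=0
    for a,b in R[col]: m=m|cv2.inRange(h,(a,s,v),(b,255,255))
    return m
def blobs(m,amin=40):
    n,l,st,ce=cv2.connectedComponentsWithStats(m)
    return [(ce[i],st[i]) for i in range(1,n) if st[i,4]>=amin]
E
python3 - <<'E'
import pickle,cv2,numpy as np
from h import *
c=pickle.load(open("cams0.pkl","rb"))["top"];im=c["pixels"]
for col in R:
    for ce,st in blobs(mask(im,col)):
        if ce[1]<140 or ce[1]>260: continue
        print(col,ce.round(1),st, "z95",onz(c,ce,95)[:2].round(), "z8",onz(c,ce,8)[:2].round())
for n,uv in(("white",(187,229)),("shaker",(190,194))): print(n,onz(c,uv,92)[:2].round())
cv2.imwrite("pics/crop.png",np.hstack([cv2.resize(im[150:255,100:220],None,fx=3.3,fy=3.3,interpolation=2),cv2.resize(im[150:255,345:465],None,fx=3.3,fy=3.3,interpolation=2)]))
E
```

```text
red [129.8 170.8] [122 164  16  15 173] z95 [543. 406.] z8 [568. 436.]
red [148.5 210. ] [141 203  15  15 177] z95 [444. 349.] z8 [461. 375.]
red [290.  214.5] [279 203  24  24 414] z95 [446.  -1.] z8 [463.  -3.]
yellow [265.6 209.1] [254 198  24  23 408] z95 [457.  59.] z8 [475.  62.]
yellow [388.8 236.9] [382 230  15  15 177] z95 [ 399. -245.] z8 [ 412. -266.]
blue [395.6 197.6] [389 191  14  14 159] z95 [ 498. -263.] z8 [ 519. -286.]
white [401. 251.]
shaker [489. 250.]
```

View pics/crop.png

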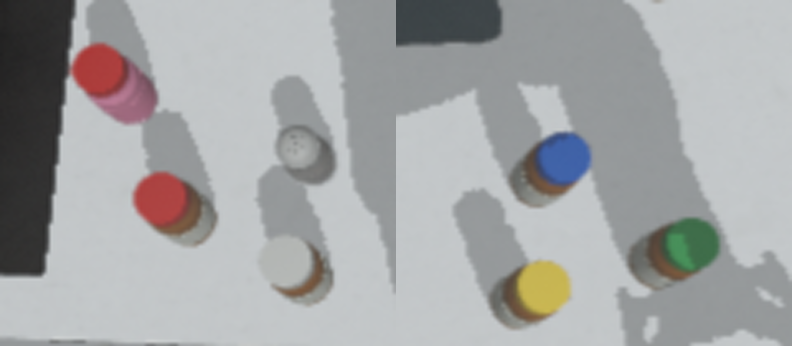

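The crop confirms it: jar_red has the amber body, at (148,210) in the top view. The other red lid sits on a pink jar, so I'll leave that alone. Now I'll move over the yellow jar and turn so the jaws close across the caddy.

```bash
python3 -m creep '[[[0.052,-0.0292,0,0,0,0,0],[0.052,-0.0292,0,0,0,0,0],[0.052,-0.0292,0,0,0,0,0],[0.052,-0.0292,0,0,0,0,0],[0.052,-0.0292,0,0,0,0,0],[0.052,-0.0292,0,0,0,0,0],[0,0,0,0,0,-10.4,0],[0,0,0,0,0,-10.4,0],[0,0,0,0,0,-10.4,0],[0,0,0,0,0,-10.4,0],[0,0,0,0,0,-10.4,0],[0,0,0,0,0,-10.4,0]]]' 40
cat >> h.py <<'E'
from rig import ctrl
def wrist():
    for _ in range(2): o=ctrl.get_obs();c=ctrl.read_camera("wrist")
    T=np.eye(4);T[:3,:3]=o["tcp_rot"];T[:3,3]=o["eef_pos"]
    c["view"]=np.linalg.inv(T@c["hand_eye"]);return o,c
def go(o,x,y,z,yaw=None):
    d=o["tcp_rot"].T@(np.array([x,y,z])-o["eef_pos"]);s="shift m %s"%(d/1000).round(4)
    if yaw is not None:
        Y=o["tcp_rot"][:,1];a=np.degrees(np.arctan2(Y[1],Y[0]));s+=" tool rz %.2f"%-(yaw-a)
    print(s)
E
python3 - <<'E'
from h import *
o,c=wrist();t=ctrl.read_camera("top")
print(o["eef_pos"],o["tcp_rot"].round(3),c["hand_eye"].round(2),c["mtx"],c["k1"])
cv2.imwrite("pics/w1.png",c["pixels"])
for col in R:
    for ce,st in blobs(mask(t["pixels"],col,110,40)):
        if 140<ce[1]<260: print("T",col,ce.round(1),st[2:],onz(t,ce,95)[:2].round(1),onz(t,ce,8)[:2].round(1))
    for ce,st in blobs(mask(c["pixels"],col,110,40),150): print("W",col,ce.round(1),st,onz(c,ce,95)[:2].round(1))
E
```

```text
time_s: 1.6
eef_pos: [398.9, -245.3, 191.2]
tcp_rot: [[0.184, 0.983, -0.001], [0.983, -0.184, 0.001], [0.001, -0.001, -1.0]]
contact_force: [0.3, -0.0, 0.4]
gripper_width: 0.998
gripper_force: 0.0
[ 398.87812812 -245.38522873  191.19734919] [[ 0.18   0.984 -0.001]
 [ 0.984 -0.18   0.001]
 [ 0.001 -0.001 -1.   ]] [[-0.0000e+00  9.6000e-01  2.6000e-01  6.7850e+01]
 [ 1.0000e+00  0.0000e+00 -0.0000e+00  1.1000e-01]
 [-0.0000e+00  2.6000e-01 -9.6000e-01 -1.8343e+02]
 [ 0.0000e+00  0.0000e+00  0.0000e+00  1.0000e+00]] [[321.93075301   0.         282.31910357]
 [  0.         321.93075301 209.7693196 ]
 [  0.           0.           1.        ]] -0.06481161274850986
T red [130.  171.2] [ 17  17 205] [542.4 405.3] [567.2 435.7]
T red [148.8 210.3] [ 16  16 201] [443.7 348.4] [460.5 374.3]
T red [289.9 214.7] [ 25  25 444] [445.1  -1.2] [462.   -3.3]
T yellow [265.5 209.1] [ 26  25 449] [457.2  59.7] [475.1  62.5]
T yellow [386.5 234.6] [ 14  14 116] [ 404.2 -239. ] [ 417.8 -260.2]
W yellow [283.7 201.5] [ 262  179   44   46 1561] [ 400.1 -246.5]
T green [314.1 218.9] [ 21  19 289] [436.7 -61.1] [453. -68.]
W green [298.5  18.2] [ 271    0   56   38 2088] [ 438.5 -101.6]
W green [339.4 301.5] [ 320  281   41   42 1327] [ 435.8 -356. ]
T blue [395.3 197.6] [ 16  16 187] [ 498.  -262.3] [ 519.2 -285.4]
W blue [393.7 200.8] [ 371  179   47   45 1615] [ 497.7 -263.8]
```

View pics/w1.png

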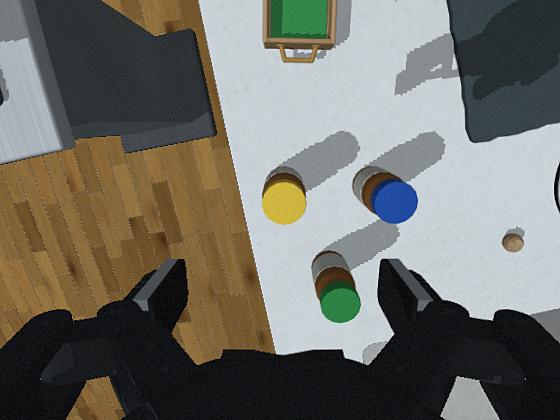

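The wrist view agrees with the top view: yellow (283,201) lies at world (400,-246), right below the tool, with blue at (394,201) and green at (339,301). Descending and gripping.

```bash
python3 -m creep '[[[-0.001,0.0014,0.05,0,0,0,0],[0,0,0.05,0,0,0,0],[0,0,0.03,0,0,0,0],[0,0,0.018,0,0,0,0],[0,0,0,0,0,0,0],[0,0,0,0,0,0,1],[0,0,0,0,0,0,1],[0,0,0,0,0,0,1],[0,0,0,0,0,0,1],[0,0,0,0,0,0,1],[0,0,0,0,0,0,1],[0,0,0,0,0,0,1]]]' 40
```

```text
time_s: 3.25
eef_pos: [401.3, -247.8, 45.6]
tcp_rot: [[0.19, 0.982, 0.002], [0.982, -0.19, -0.002], [-0.002, 0.003, -1.0]]
contact_force: [-0.5, 0.5, 5.1]
gripper_width: 0.446
gripper_force: 39.8
```

```bash
python3 -m creep '[[[0,0,-0.04,0,0,0,1],[0,0,-0.05,0,0,0,1],[0,0,-0.04,0,0,0,1],[0.03,0.008,0,0,0,0,1],[0.04,0.01,0,0,0,0,1],[0.035,0.008,0,0,0,0,1],[0.02,0.005,0,0,0,0,1],[0,0,0,0,0,0,1],[0,0,0,0,0,0,1]]]'
cat > liners.py <<'E'
from h import *
o,c=wrist();print(o["eef_pos"],o["gripper_width"])
def quad(col):
    m=mask(c["pixels"],col,110,40);k=[]
    for cn in cv2.findContours(m,0,2)[0]:
        if cv2.contourArea(cn)<700: continue
        p=np.array([onz(c,q[0],8)[:2] for q in cn.astype(float)],np.float32)
        (x,y),(w,h),a=cv2.minAreaRect(p);print(col,round(x,1),round(y,1),round(w),round(h),round(a,1),cv2.boundingRect(cn))
for col in("yellow","red","green"): quad(col)
E
python3 - <<'E'
import liners
from liners import *
cv2.imwrite("pics/w2.png",c["pixels"])
E
```

```text
time_s: 4.38
eef_pos: [454.1, -130.4, 173.4]
tcp_rot: [[0.19, 0.982, -0.001], [0.982, -0.19, -0.0], [-0.0, -0.001, -1.0]]
contact_force: [0.2, -0.6, -2.1]
gripper_width: 0.44
gripper_force: 40.9
[ 454.13853768 -130.64434559  173.4782543 ] 0.444574299618142
yellow 434.3 -233.7 114 100 78.9 (241, 227, 84, 88)
yellow 470.9 45.4 18 58 78.7 (235, 0, 60, 21)
red 460.8 -4.5 58 58 78.8 (236, 34, 58, 61)
green 447.8 -70.6 57 58 78.8 (238, 104, 56, 56)
```

View pics/w2.png

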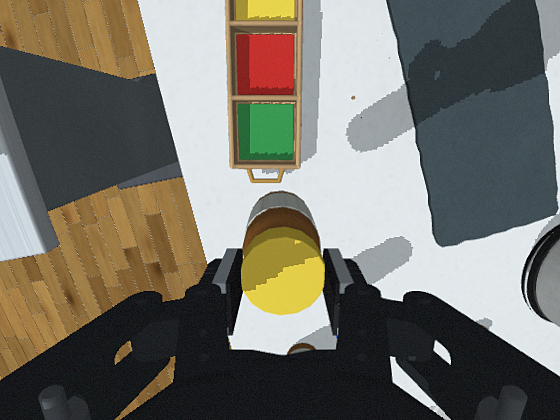

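The caddy liners show clearly: red (265,64), green (267,131), yellow at the top edge. Red and green both come out at 58x58 mm, and the jar hangs upright in the jaws. Yellow liner centre = (473.8, 61.2).

```bash
python3 -m creep '[[[0.03,-0.003,0,0,0,0,1],[0.04,-0.003,0,0,0,0,1],[0.04,-0.004,0,0,0,0,1],[0.04,-0.004,0,0,0,0,1],[0.03,-0.003,0,0,0,0,1],[0.011,0,0,0,0,0,1],[0,0,0,0,0,0,1],[0,0,0,0,0,0,1]]]'
python3 - <<'E'
from h import *
o,c=wrist();m=mask(c["pixels"],"yellow",110,40)
for ce,st in blobs(m,300): 
    print(ce,st,[onz(c,ce,z)[:2].round(1) for z in(222,)])
go(o,473.6,60.2,55,-11.2);print(o["eef_pos"])
E
```

```text
time_s: 5.48
eef_pos: [474.1, 59.5, 173.7]
tcp_rot: [[0.191, 0.982, -0.0], [0.982, -0.191, -0.001], [-0.001, -0.0, -1.0]]
contact_force: [0.4, -0.2, -2.0]
gripper_width: 0.448
gripper_force: 40.9
[282.26993865 176.66871166] [ 255  158   54   49 1956] [array([482.9, 104.1])]
[282.33015873 271.09974937] [ 241  227   84   89 5985] [array([474.5,  61.1])]
shift m [ 0.0007 -0.0006  0.1188] tool rz 0.16
[474.09529171  59.49200885 173.77591533]
```

```bash
python3 -m creep '[[[0,-0.0005,0.04,0,0,0,1],[0,0,0.04,0,0,0,1],[0,0,0.025,0,0,0,1],[0,0,0.01,0,0,0,1],[0,0,0.002,0,0,0,1],[0,0,0.001,0,0,0,1],[0,0,0,0,0,0,1],[0,0,0,0,0,0,1]]]'
```

```text
time_s: 6.58
eef_pos: [474.3, 60.8, 56.7]
tcp_rot: [[0.19, 0.982, 0.002], [0.982, -0.19, -0.0], [0.0, 0.002, -1.0]]
contact_force: [0.1, -0.2, -1.3]
gripper_width: 0.442
gripper_force: 40.8
```

```bash
python3 -m creep '[[[0,0,0.001,0,0,0,1],[0,0,0.001,0,0,0,1],[0,0,0.001,0,0,0,1],[0,0,0,0,0,0,1],[0,0,0,0,0,0,1]]]'
```

```text
time_s: 7.2
eef_pos: [473.8, 60.9, 53.7]
tcp_rot: [[0.19, 0.982, 0.001], [0.982, -0.19, 0.0], [0.0, 0.001, -1.0]]
contact_force: [-2.3, 0.6, 6.0]
gripper_width: 0.446
gripper_force: 41.6
```

Touching down at +6 N. Release, rise, and head to green.

```bash
python3 -m creep '[[[0,0,0,0,0,0,0.3],[0,0,0,0,0,0,0],[0,0,0,0,0,0,0],[0,0,0,0,0,0,0],[0,0,0,0,0,0,0],[0,0,-0.02,0,0,0,0],[0,0,-0.05,0,0,0,0],[0,0,-0.05,0,0,0,0],[0,0,0,0,0,0,0]]]' && python3 -m creep '[[[-0.03,0.003,-0.015,0,0,0,0],[-0.05,0.005,0,0,0,0,0],[-0.055,0.0055,0,0,0,0,0],[-0.055,0.0055,0,0,0,0,0],[-0.055,0.0055,0,0,0,0,0],[-0.055,0.0055,0,0,0,0,0],[-0.05,0.005,0,0,0,0,0],[-0.04,0.004,0,0,0,0,0],[-0.027,0.003,0,0,0,0,0],[0,0,0,0,0,0,0],[0,0,0,0,0,0,0]]]'
cat > jar.py <<'E'
import sys
from h import *
o,c=wrist();print(o["eef_pos"])
for ce,st in blobs(mask(c["pixels"],sys.argv[1],110,40),300): print(ce.round(),st[2:],onz(c,ce,95)[:2].round(1));p=onz(c,ce,95);go(o,p[0],p[1],45)
cv2.imwrite("pics/"+sys.argv[2],c["pixels"])
E
python3 jar.py green w3.png
```

```text
time_s: 8.32
eef_pos: [477.0, 60.7, 178.2]
tcp_rot: [[0.19, 0.982, 0.01], [0.982, -0.19, -0.0], [0.002, 0.01, -1.0]]
contact_force: [0.4, 0.5, 0.2]
gripper_width: 0.999
gripper_force: 0.0
time_s: 9.7
eef_pos: [435.5, -355.7, 186.9]
tcp_rot: [[0.19, 0.982, -0.001], [0.982, -0.19, 0.002], [0.002, -0.001, -1.0]]
contact_force: [0.0, 0.3, 0.6]
gripper_width: 1.004
gripper_force: 0.0
[ 435.6584826  -355.45754318  187.33063291]
[284. 204.] [  44   46 1569] [ 436.7 -358.3]
shift m [-0.0027  0.0016  0.1423]
```

View pics/w3.png

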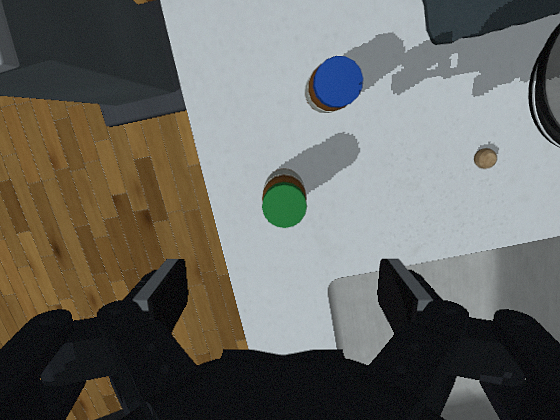

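The green lid is at (284,204), world (436.7,-358.3), with nothing near it and blue well clear at (338,82). Grasping.

```bash
python3 -m creep '[[[-0.0025,0.0015,0.05,0,0,0,0],[0,0,0.05,0,0,0,0],[0,0,0.03,0,0,0,0],[0,0,0.012,0,0,0,0],[0,0,0,0,0,0,0],[0,0,0,0,0,0,1],[0,0,0,0,0,0,1],[0,0,0,0,0,0,1],[0,0,0,0,0,0,1],[0,0,0,0,0,0,1],[0,0,0,0,0,0,1],[0,0,0,0,0,0,1]]]' 40
```

```text
time_s: 11.3
eef_pos: [437.4, -360.4, 47.7]
tcp_rot: [[0.19, 0.982, 0.002], [0.982, -0.19, -0.002], [-0.002, 0.002, -1.0]]
contact_force: [-0.8, 0.3, 6.4]
gripper_width: 0.442
gripper_force: 39.7
```

```bash
python3 -m creep '[[[0,0,-0.04,0,0,0,1],[0,0,-0.05,0,0,0,1],[0,0,-0.04,0,0,0,1],[0.03,-0.005,0,0,0,0,1],[0.045,-0.007,0,0,0,0,1],[0.05,-0.008,0,0,0,0,1],[0.05,-0.008,0,0,0,0,1],[0.05,-0.008,0,0,0,0,1],[0.04,-0.006,0,0,0,0,1],[0.02,-0.003,0,0,0,0,1],[0,0,0,0,0,0,1],[0,0,0,0,0,0,1]]]'
cat > held.py <<'E'
import sys
from h import *
o,c=wrist();col,x,y=sys.argv[1],float(sys.argv[2]),float(sys.argv[3])
ce,st=max(blobs(mask(c["pixels"],col,110,40),300),key=lambda b:b[1][4])
p=onz(c,ce,o["eef_pos"][2]+48);e=o["eef_pos"]
print(e,"lid",p[:2].round(1),ce);go(o,e[0]+x-p[0],e[1]+y-p[1],56,-11.2)
cv2.imwrite("pics/h_%s.png"%col,c["pixels"])
E
python3 held.py green 447.8 -70.6
```

```text
time_s: 12.8
eef_pos: [446.4, -71.5, 175.4]
tcp_rot: [[0.19, 0.982, -0.001], [0.982, -0.19, -0.0], [-0.0, -0.001, -1.0]]
contact_force: [0.8, -1.0, -1.5]
gripper_width: 0.444
gripper_force: 40.7
[446.44041759 -71.70793835 175.43894701] lid [447.2 -68.5] [282.22346174 267.53965487]
shift m [-0.0019  0.0011  0.1194] tool rz 0.21
```

View pics/h_green.png

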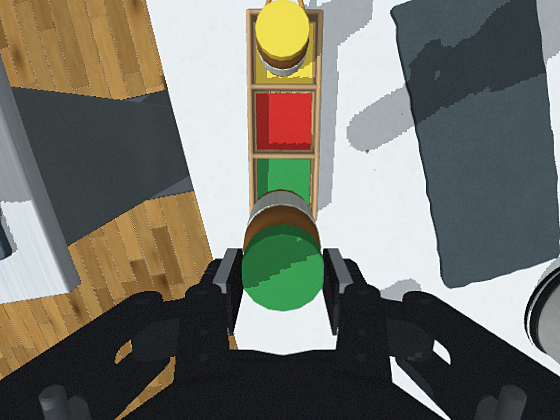

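The yellow jar stands in its bay at (283,40) and green is held level at (282,268). Lowering green.

```bash
python3 -m creep '[[[-0.0015,0.001,0.04,0,0,0,1],[0,0,0.04,0,0,0,1],[0,0,0.025,0,0,0,1],[0,0,0.01,0,0,0,1],[0,0,0.001,0,0,0,1],[0,0,0.001,0,0,0,1],[0,0,0.001,0,0,0,1],[0,0,0,0,0,0,1],[0,0,0,0,0,0,1]]]'
```

```text
time_s: 14.02
eef_pos: [447.6, -72.7, 58.2]
tcp_rot: [[0.19, 0.982, 0.001], [0.982, -0.19, -0.0], [-0.0, 0.001, -1.0]]
contact_force: [0.4, 0.7, -1.6]
gripper_width: 0.443
gripper_force: 40.7
```

```bash
python3 -m creep '[[[0,0,0.001,0,0,0,1],[0,0,0.001,0,0,0,1],[0,0,0.001,0,0,0,1],[0,0,0,0,0,0,1],[0,0,0,0,0,0,1]]]'
```

```text
time_s: 14.65
eef_pos: [447.5, -72.7, 55.8]
tcp_rot: [[0.19, 0.982, 0.001], [0.982, -0.19, -0.0], [-0.0, 0.001, -1.0]]
contact_force: [-3.1, -0.1, 5.5]
gripper_width: 0.441
gripper_force: 41.5
```

```bash
python3 -m creep '[[[0,0,0,0,0,0,0.3],[0,0,0,0,0,0,0],[0,0,0,0,0,0,0],[0,0,0,0,0,0,0],[0,0,0,0,0,0,0],[0,0,-0.02,0,0,0,0],[0,0,-0.05,0,0,0,0],[0,0,-0.05,0,0,0,0],[0,0,-0.01,0,0,0,0]]]' && python3 -m creep '[[[0.03,-0.006,0,0,0,0,0],[0.05,-0.01,0,0,0,0,0],[0.055,-0.011,0,0,0,0,0],[0.055,-0.011,0,0,0,0,0],[0.055,-0.011,0,0,0,0,0],[0.055,-0.011,0,0,0,0,0],[0.05,-0.01,0,0,0,0,0],[0.04,-0.008,0,0,0,0,0],[0.023,-0.0055,0,0,0,0,0],[0,0,0,0,0,0,0],[0,0,0,0,0,0,0]]]'
python3 jar.py red w4.png
```

```text
time_s: 15.78
eef_pos: [449.7, -73.4, 189.3]
tcp_rot: [[0.19, 0.982, 0.007], [0.982, -0.19, -0.002], [-0.001, 0.008, -1.0]]
contact_force: [-0.3, 0.8, -0.4]
gripper_width: 1.0
gripper_force: 0.0
time_s: 17.15
eef_pos: [443.4, 347.9, 184.1]
tcp_rot: [[0.19, 0.982, -0.001], [0.982, -0.19, -0.001], [-0.001, -0.001, -1.0]]
contact_force: [-0.0, -0.4, 0.4]
gripper_width: 1.002
gripper_force: 0.0
[443.61603071 347.6667514  184.37318227]
[388. 110.] [  52   50 2001] [543.4 407.3]
shift m [0.0777 0.0866 0.1392]
[284. 198.] [  45   47 1652] [446.2 351.5]
shift m [0.0044 0.0019 0.1394]
```

View pics/w4.png

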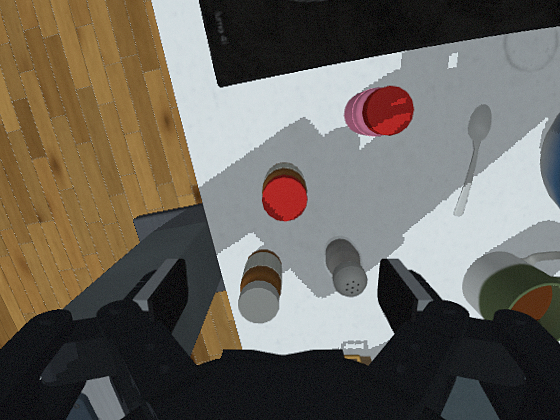

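The jar below is the amber-bodied red one (284,198). The pink one is at (388,110), white at (260,295) and the shaker at (345,270), all clear of the jaws. Grasping.

```bash
python3 -m creep '[[[0.004,0.002,0.05,0,0,0,0],[0,0,0.05,0,0,0,0],[0,0,0.03,0,0,0,0],[0,0,0.009,0,0,0,0],[0,0,0,0,0,0,0],[0,0,0,0,0,0,1],[0,0,0,0,0,0,1],[0,0,0,0,0,0,1],[0,0,0,0,0,0,1],[0,0,0,0,0,0,1],[0,0,0,0,0,0,1],[0,0,0,0,0,0,1]]]' 40
```

```text
time_s: 18.75
eef_pos: [447.3, 353.0, 47.7]
tcp_rot: [[0.19, 0.982, 0.003], [0.982, -0.19, 0.002], [0.002, 0.002, -1.0]]
contact_force: [-0.8, -1.0, 6.2]
gripper_width: 0.441
gripper_force: 39.7
```

```bash
python3 -m creep '[[[0,0,-0.04,0,0,0,1],[0,0,-0.05,0,0,0,1],[0,0,-0.045,0,0,0,1],[-0.035,0.008,0,0,0,0,1],[-0.055,0.013,0,0,0,0,1],[-0.058,0.0135,0,0,0,0,1],[-0.058,0.0135,0,0,0,0,1],[-0.055,0.013,0,0,0,0,1],[-0.05,0.012,0,0,0,0,1],[-0.0375,0.008,0,0,0,0,1],[0,0,0,0,0,0,1],[0,0,0,0,0,0,1]]]'
python3 held.py red 460.8 -4.5
```

```text
time_s: 20.25
eef_pos: [459.4, -4.9, 180.2]
tcp_rot: [[0.19, 0.982, -0.001], [0.982, -0.19, 0.001], [0.001, -0.001, -1.0]]
contact_force: [0.0, -0.3, -1.4]
gripper_width: 0.44
gripper_force: 40.7
[459.44966856  -4.51087658 180.34233642] lid [459.7  -4.2] [282.25248995 273.34614713]
shift m [-1.000e-04  1.300e-03  1.243e-01] tool rz 0.31
```

View pics/h_red.png

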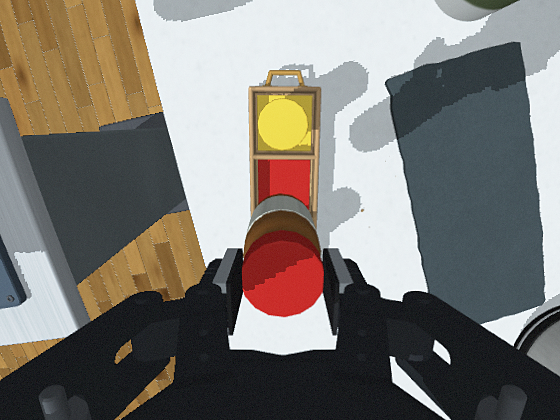

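The red jar is held level at (282,273) over the red bay. Yellow stands well at (285,123). Lowering.

```bash
python3 -m creep '[[[0,0.001,0.04,0,0,0,1],[0,0,0.04,0,0,0,1],[0,0,0.03,0,0,0,1],[0,0,0.01,0,0,0,1],[0,0,0.001,0,0,0,1],[0,0,0.001,0,0,0,1],[0,0,0.001,0,0,0,1],[0,0,0.001,0,0,0,1],[0,0,0,0,0,0,1],[0,0,0,0,0,0,1]]]'
```

```text
time_s: 21.6
eef_pos: [460.8, -5.5, 56.9]
tcp_rot: [[0.19, 0.982, 0.0], [0.982, -0.19, 0.0], [0.0, 0.0, -1.0]]
contact_force: [0.1, 0.8, -2.5]
gripper_width: 0.44
gripper_force: 40.7
```

```bash
python3 -m creep '[[[0,0,0.001,0,0,0,1],[0,0,0.001,0,0,0,1],[0,0,0,0,0,0,1],[0,0,0,0,0,0,1]]]'
```

```text
time_s: 22.1
eef_pos: [461.0, -5.5, 55.7]
tcp_rot: [[0.19, 0.982, 0.001], [0.982, -0.19, -0.0], [-0.0, 0.001, -1.0]]
contact_force: [-1.6, 2.0, 5.1]
gripper_width: 0.44
gripper_force: 41.5
```

Contact. Release, rise, back off and check.

```bash
python3 -m creep '[[[0,0,0,0,0,0,0.3],[0,0,0,0,0,0,0],[0,0,0,0,0,0,0],[0,0,0,0,0,0,0],[0,0,0,0,0,0,0],[0,0,-0.02,0,0,0,0],[0,0,-0.05,0,0,0,0],[0,0,-0.05,0,0,0,0],[0,0,-0.03,0,0,0,0]]]' && python3 -m creep '[[[-0.03,0.006,0,0,0,0,0],[-0.04,0.008,0,0,0,0,0],[-0.04,0.008,0,0,0,0,0],[-0.03,0.006,0,0,0,0,0],[0,0,0,0,0,0,0],[0,0,0,0,0,0,0]]]'
python3 - <<'E'
from h import *
o,c=wrist();t=ctrl.read_camera("top")
L={"red":(460.8,-4.5),"yellow":(473.8,61.2),"green":(447.8,-70.6)}
for col in L:
    for n,k in(("W",c),("T",t)):
        for ce,st in blobs(mask(k["pixels"],col,130,60),60):
            p=onz(k,ce,103)[:2]
            if np.hypot(*(p-L[col]))<40: print(n,col,(p-L[col]).round(1),st[2:])
cv2.imwrite("pics/end.png",np.hstack([cv2.resize(c["pixels"],(400,300)),cv2.resize(t["pixels"][130:280,110:460],(400,300))]))
E
```

```text
time_s: 23.22
eef_pos: [461.8, -5.6, 207.9]
tcp_rot: [[0.19, 0.982, 0.004], [0.982, -0.19, -0.001], [0.0, 0.004, -1.0]]
contact_force: [1.1, -0.4, 0.4]
gripper_width: 0.996
gripper_force: 0.0
time_s: 23.98
eef_pos: [461.6, -147.8, 204.8]
tcp_rot: [[0.19, 0.982, -0.0], [0.982, -0.19, 0.001], [0.001, -0.0, -1.0]]
contact_force: [-0.0, 0.9, -0.1]
gripper_width: 1.002
gripper_force: 0.0
W red [  2.3 -11.5] [  61   72 2973]
T red [-10.6   2.3] [ 24  25 321]
T yellow [-3.7 -2.2] [ 21  17 239]
W green [ 4.6 -1.3] [  57   52 2499]
T green [-3.2 -3.4] [12 13 93]
```

View pics/end.png

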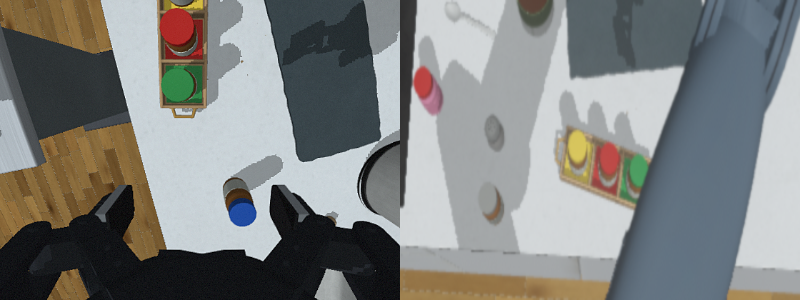

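All three jars stand upright and centred on their liners. The larger red offset comes from the visible liner merging with the lid in the mask. Blue, white and the shaker are undisturbed, and the arm is clear.

```bash
python3 -c "
from rig import ctrl
print(ctrl.hand_in())"
```

```text
the job is handed in; nothing more can be done
None
```

I put the red, yellow and green jars upright on their matching liners, left the blue and white jars, the salt shaker and the pink look-alike where they stood, and handed the job in at about 24 s; the rig returned no verdict.

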